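Lift the interlocked middle block out of its row

ROBOT

A 6-joint arm with a two-finger parallel gripper is mounted at the origin on a cart in front of the work surface, level with it; the furniture and walls round the work are solid. World frame = base frame: x ahead of the robot, y to its left, z up, the work surface at z = 0. Lengths are in m, angles in degrees, forces in N, time in s.
With the tool pointing down it reaches from about 0.35 to 0.925 m from the base axis. Payload 6.4 kg.
Tool frame: the origin (TCP) lies at the very end of the fingers, on their centre line; the grasp point (between the pads) lies 19 mm behind it (manip.pinch_z is the distance from the TCP to the grasp point, in m); z points along the fingers, y is the line along which they close (so a half turn about z gives the same grasp; the last joint's range is limited). The gripper opens to 85 mm and grips with 20 to 120 N. Pads are 22 mm wide; open, the fingers measure 114 mm over their backs; the gripper's body (76 mm by 85 mm) begins 54 mm behind the grasp point. The pads swing forward as they close: fully open they stand 13 mm farther back than shut.
Start: joints at [-73.516, 14.043, 89.255, -0, 76.702, -9.975], TCP at [0.29, -0.582, 0.231] pointing down, gripper open.
Joint ranges: [-179.41, 179.41], [-58.25, 129.5], [7.25, 145.43], [-54.29, 234.29], [11.92, 165.04], [-157.13, 157.13]. Speed limits (degrees/s): [147.25, 147.25, 180, 180, 180, 180].

INTERFACE

Orientations are given as [roll, pitch, yaw] about the fixed x, y, z axes, in that order (R = Rz(yaw) Ry(pitch) Rx(roll)).
In Python, from workcell import get_obs, viewer, job, manip gives the robot as it stands.
- The arm moves only by the tool apply_moves, never from a script. Its argument "series" is a list of rows, each a list of 5 numbers: the shift along the tool's x, y, z in units of 30 mm (1.0 is 30 mm), then the turn about the tool's z in units of 6 degrees (1.0 is 6 degrees), then the finger opening in mm, from 0 to 85.4. In form: [[tx, ty, tz, roll, grip], ...]. A call has exactly 10 rows; each row shifts and turns the commanded pose from where the row before left it, along the tool's axes as they then stand; what a row does not reach is not made up. A row lasts 1/12 s, in which the tool goes at most 41.7 mm and 7.16 degrees, less where a joint would pass 70% of its speed; a pose out of reach is approached as far as the arm can. A call is refused whole if a number of a shift passes 1 or a number of a turn 1, either way. A call with a gripper value outside its range is refused whole. The fingers move at their own pace and stop on an object; "grip_force" is the grip in N (left out, the last holds). Time passes only in rows, so rows that do not move let the fingers close, or fill a call up. It gives the time, the measured TCP pose, the force, the opening and the grip force at its end, in the units of the state.
- get_obs(): the state, without advancing time (a new reading comes with each control period).
- viewer.capture(name): name is "side" or "top" or "wrist"; returns a dict with "color" (384x512x3 uint8, red, green, blue), "camera_matrix" (3x3 intrinsics, pixels), "cam_to_world" (4x4, takes a point from camera to world coordinates). Camera axes: x right, y up, looking along -z (the intrinsics and any distortion apply to the point x, -y, -z); pixel columns grow to the right and rows downward; lengths in m; the calibration is good to about 2 mm. The wrist camera is an equidistant fisheye: a pixel r from the principal point sees the ray r / f radians off the axis. A picture is of the moment at which its call begins. There is no depth.
- job.finish_job(): hands the job in; it is judged then, once.
The state is a dict: "clock": time; "joint_positions": joint angles; "qd": joint speeds; "tau": joint torques, N m; "tool_pos": TCP position; "tcp_rot": TCP orientation; "ft_force": force on the tool from outside, world axes, zero at the start; "torque": the same for the moment, N m; "gripper_width": finger opening in m; "grip_force": force on a finger pad.
Only numpy, scipy, OpenCV 4.12 (cv2) and the standard library are available. Lean on these libraries where they do the work, as an engineer would, in place of code of your own. Each camera call takes 0.05 s, during which the arm holds its last target. There are 200 camera calls.

TASK

Swing the keeper bar clear of the row of interlocking blocks on the grey base plate and leave it there. Lift the middle block, the one with the upright rib, straight up out of the T-slots of its two neighbours without shifting or tipping them, and set it down upright, without dropping it, on the floor of the inspection tray. Leave the two end blocks where they stand and do not disturb the other things on the table.

Things in the scene. Friction and masses are not known exactly. Their poses are not given: they have to be found in the camera images.
- base: Fixed grey base plate, 72 (x) x 182 (y) x 8 mm. Origin on the table under the middle of the row of three blocks, which runs along the plate's own y; the plate reaches from -80 to +102 mm in y. Block tops are 38 mm above the table. Plate and tray stand on either side of the work area; which is which varies.
- keeper (a joint): Hinge of the flat aluminium keeper bar (12 wide, 6 thick, 82 mm long, top 46 mm above the table). At 0 rad it lies along the base's -y, its free end over the middle block's edge beside the rib. It turns clockwise from above, free end towards base -x; at 1.57 it is square to the row; stop 1.75; clear of the block beyond 1. Light friction, 1 N at the knob; stays where left.
- knob (a point): Centre of the keeper's upright round black knob, 14 mm diameter, 30 mm tall (46 to 76 mm above the table; this point at 61 mm), 40 mm from the pivot axis.
- pivot (a point): Point on the keeper's upright pivot axis, at base (x -15, y +86 mm), 43 mm above the table (mid-thickness of the bar).
- key_grip (a point): Centre of the upright rib on the middle (aluminium) block: 12 mm thick (own x), 26 long (own y), from 30 to 58 mm above the underside; this point 44 mm above it. Block below: 44 x 40 x 30 mm, a T-tongue at each y end (64 mm over both) in the neighbour's T-slot with 1 mm play; slots open upward only, so it must rise 30 mm straight up. About 0.3 kg. z up.
- end_block_l: Steel end block at the +y side of the middle block, loose on the base plate, 44 x 50 x 30 mm, about 0.45 kg, origin at the centre of its underside, 46 mm from the row's middle. Its flat top is lower than the rib and bears a screw hole.
- end_block_r: The like steel end block at the -y side of the middle block.
- tray_floor (a point): Centre of the floor of the fixed square grey inspection tray with a black rubber floor, 4 mm above the table. Outside 128 x 128 mm, wall 4 mm thick, rim 14 mm above the table; axes along its sides, z up. To the left of the work (world y above 0.45 m, x above 0.35 m) stands a big tester: draw clear of it before moving in.
- mount_a4: Bystander: cream specimen cylinder, 30 mm diameter, 22 mm tall, between base plate and tray; origin at its underside.
- mount_k3: Bystander: green specimen cylinder, 30 mm diameter, 16 mm tall, between base plate and tray; origin at its underside.
- marker_black: Bystander: marker pen, 136 x 12 x 14 mm, lying near the front edge; origin at its underside.
- bullseye_level: Bystander: round brass-rimmed spirit level, 48 mm diameter, 15 mm tall, towards the back; origin at its underside.
There are look-alikes about, which are no part of the job. What is shaped like the part that bears key_grip but turquoise is not meant.

How it is judged (in metres and radians):
On the way, in this order (a step that is already met when the one before it is completed fails the run):
1. the keeper is swung clear of the middle block (value of joint keeper above 0.95 rad), for 0.1 s.
2. the middle block is lifted clear above the slots, upright over its place (z of key_grip in the frame of base above 0.084 m and horizontal distance between key_grip and base below 0.03 m and angle between key_grip's own z axis and vertical below 0.26 rad), for 0.05 s.
3. the middle block stands on the tray floor (within 6 mm) while the gripper still holds it (x of key_grip in the frame of tray_floor between -0.042 and 0.042 m and y of key_grip in the frame of tray_floor between -0.042 and 0.042 m and z of key_grip in the frame of tray_floor below 0.05 m and contact force between the fingers and anything else above 0.5 N), for 0.05 s.
At the end, for the whole second after the job is handed in: The middle block stands flat on the tray floor (within 3 mm of its height, centre within 42 mm of the tray's centre along each side, tilt below 0.1 rad); the keeper is still swung beyond 0.95 rad; both end blocks stand within 12 mm of their starting places, tilted less than 0.15 rad (x of key_grip in the frame of tray_floor between -0.042 and 0.042 m and y of key_grip in the frame of tray_floor between -0.042 and 0.042 m and angle between key_grip's own z axis and vertical below 0.1 rad and z of key_grip in the frame of tray_floor between 0.04 and 0.047 m and value of joint keeper above 0.95 rad and distance of each of end_block_l, end_block_r from where it was at the start of the episode below 0.012 m and angle between each of end_block_l, end_block_r's own z axis and vertical below 0.15 rad); the robot touches nothing.
It fails at once if an end block is shifted or lifted by more than 12 mm, or tipped by more than 0.15 rad (not (distance of each of end_block_l, end_block_r from where it was at the start of the episode below 0.012 m and angle between each of end_block_l, end_block_r's own z axis and vertical below 0.15 rad)).
It fails at once if a bystander is moved by more than 30 mm (distance of any of mount_a4, mount_k3, marker_black, bullseye_level from where it was at the start of the episode above 0.03 m).
It also fails if it takes over 51 s, if anything falls off the work surface, if the arm or the gripper's body presses on something with over 40 N, if the wrist force passes 120 N, or if a joint passes its speed limit or range.

## Working session

There is one attempt and no reset: what is moved stays moved. The work goes in short steps, Python scripts to look and compute and a tool call to move; the robot and the scene stay as the last step left them, time stands still between calls to the robot, and variables do not carry over. Pictures are saved under pics/ and viewed, at most 10 in all, crops included, and the job is handed in when it is done.

Besides the shell and the picture viewer there is one more tool, called after "Emit:" as a command line: name --pt "numbers of a row" for each row, then --argument value for the rest. apply_moves: Moves the arm, as the interface text tells. Its arguments: {"type":"object","properties":{"series":{"type":"array","items":{"type":"array","items":{"type":"number"}}},"grip_force":{"type":"number"}},"required":["series"]}

```bash
mkdir -p pics
cat > h.py <<'E'
import numpy as np, cv2
from workcell import get_obs, viewer, job, manip
def cap(name,fn=None):
    c=viewer.capture(name)
    if fn: cv2.imwrite('pics/'+fn,c['color'][:,:,::-1])
    np.savez('pics/'+name+'.npz',**{k:np.array(v) for k,v in c.items() if k in('color','camera_matrix','cam_to_world')})
    return c
def ray(c,u,v,fish=False):
    K=np.array(c['camera_matrix']);T=np.array(c['cam_to_world'])
    x=(u-K[0,2])/K[0,0];y=(v-K[1,2])/K[1,1]
    if fish:
        r=np.hypot(x,y);s=np.sin(r)/r if r>1e-9 else 1
        d=np.array([x*s,-y*s,-np.cos(r)])
    else: d=np.array([x,-y,-1])
    return T[:3,3],T[:3,:3]@d
def at(c,u,v,z,fish=False):
    o,d=ray(c,u,v,fish);return o+d*(z-o[2])/d[2]
E
python3 - <<'E'
from h import *
a=cap('top','top0.png');b=cap('side','side0.png')
for c in(a,b):print(c['camera_matrix'],np.round(c['cam_to_world'],3))
print({k:np.round(v,3) for k,v in get_obs().items()})
im=cv2.resize(a['color'],None,fx=1.5625,fy=1.5625,interpolation=cv2.INTER_CUBIC);cv2.imwrite('pics/top0b.png',im[:,:,::-1])
E
```

```text
[[407.54864102   0.         247.83008143]
 [  0.         407.54864102 193.64772701]
 [  0.           0.           1.        ]] [[-0.002  0.986 -0.167  0.366]
 [-1.    -0.004 -0.011  0.098]
 [-0.012  0.167  0.986  1.114]
 [ 0.     0.     0.     1.   ]]
[[379.91767829   0.         256.12498187]
 [  0.         379.91767829 188.82655783]
 [  0.           0.           1.        ]] [[-0.917  0.214 -0.336  0.257]
 [-0.398 -0.53   0.749  0.762]
 [-0.018  0.821  0.571  0.57 ]
 [ 0.     0.     0.     1.   ]]
{'clock': np.float64(0.1), 'joint_positions': array([-7.3517e+01,  1.4080e+01,  8.9319e+01, -1.0000e-03,  7.6702e+01,
       -9.9760e+00]), 'qd': array([-0.052, -0.051, -0.166, -0.049,  0.007,  0.041]), 'tau': array([ 0.0000e+00, -4.3067e+01, -3.2713e+01, -0.0000e+00,  3.0000e-03,
        0.0000e+00]), 'tool_pos': array([ 0.289, -0.581,  0.23 ]), 'tcp_rot': array([-1.79901e+02, -1.60000e-02,  2.64590e+01]), 'ft_force': array([ 1.053,  0.414, -1.261]), 'torque': array([ 0.02 ,  0.032, -0.   ]), 'grip_force': np.float64(0.0), 'gripper_width': np.float64(0.086)}
```

View pics/top0b.png

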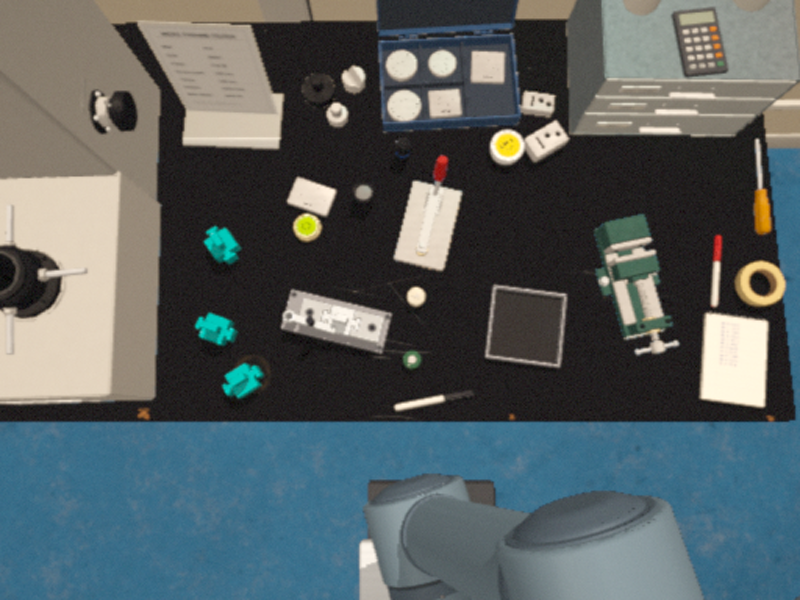

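View pics/side0.png

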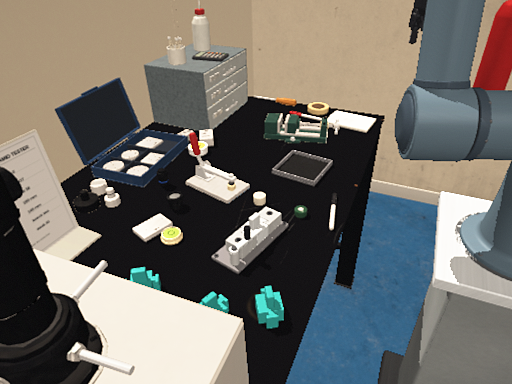

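The top view shows the base plate at about (336,320) of the enlarged picture, with the pivot end on the left and the knob at about (310,318). The tray is at (526,326), with the mounts between them at (416,296) and (411,359).

Run:
```python
from h import *
c=dict(np.load('pics/top.npz'));im=c['color'];s=1.5625
hsv=cv2.cvtColor(im,cv2.COLOR_RGB2HSV)
m=((hsv[...,2]>70)&(hsv[...,1]<60)).astype(np.uint8)
for nm,(x0,y0,x1,y1),z in(('base',(270,280,398,358),.008),('tray',(478,278,575,372),.014)):
    x0,y0,x1,y1=[int(v/s) for v in(x0,y0,x1,y1)]
    mm=np.zeros_like(m);mm[y0:y1,x0:x1]=m[y0:y1,x0:x1]
    cs=max(cv2.findContours(mm,0,2)[0],key=cv2.contourArea)
    P=np.array([at(c,*p[0],z)[:2] for p in cs],np.float32)
    r=cv2.minAreaRect(P);print(nm,r,cv2.boxPoints(r))
cv2.imwrite('pics/crop1.png',cv2.resize(im[175:240,170:260],None,fx=8,fy=8,interpolation=cv2.INTER_CUBIC)[:,:,::-1])
```

```text
base ((0.5225085020065308, 0.20156440138816833), (0.18947574496269226, 0.07549263536930084), 75.8047866821289) [[0.46268252 0.11897566]
 [0.5358701  0.10046288]
 [0.5823345  0.28415313]
 [0.5091469  0.30266592]]
tray ((0.511895477771759, -0.13021999597549438), (0.13260361552238464, 0.13282103836536407), 82.14705657958984) [[ 0.43704885 -0.18682629]
 [ 0.5686243  -0.20497376]
 [ 0.5867421  -0.0736137 ]
 [ 0.45516664 -0.05546623]]
```

View pics/crop1.png

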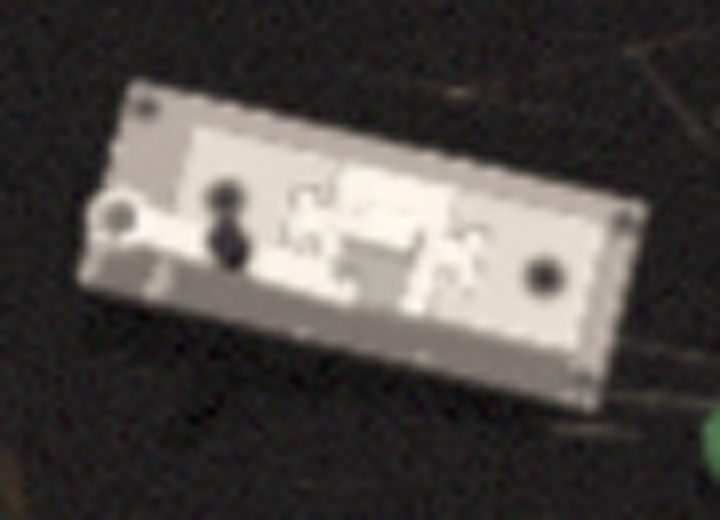

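The crop shows the pivot at about (118,217) and the knob at (230,245). The rib block is at about (370,260), and base -x points towards the robot. The base yaw is about -14.2°, so I turn the tool to yaw 75.8° and go over the row for a close look.

Emit:
apply_moves --pt "0 0 0 -0.82 60" --pt "0 0 0 -0.82 60" --pt "0 0 0 -0.82 60" --pt "0 0 0 -0.82 60" --pt "0 0 0 -0.82 60" --pt "0 0 0 -0.82 60" --pt "0 0 0 -0.82 60" --pt "0 0 0 -0.82 60" --pt "0 0 0 -0.82 60" --pt "0 0 0 -0.82 60"

```text
clock: 0.93
tool_pos: [0.2895, -0.5816, 0.2306]
tcp_rot: [-180.0, -0.1, 75.9]
ft_force: [1.8, 0.4, 0.7]
gripper_width: 0.0601
grip_force: 0.0
```

Emit:
apply_moves --pt "0.9 0.04 0 0 60" --pt "0.9 0.04 0 0 60" --pt "0.9 0.04 0 0 60" --pt "0.9 0.04 0 0 60" --pt "0.9 0.04 0 0 60" --pt "0.9 0.04 0 0 60" --pt "0.9 0.04 0 0 60" --pt "0.9 0.04 0 0 60" --pt "0.9 0.04 0 0 60" --pt "0.9 0.04 0 0 60"

```text
clock: 1.77
tool_pos: [0.3681, -0.3218, 0.2308]
tcp_rot: [-180.0, -0.0, 75.6]
ft_force: [-0.2, 0.6, 0.5]
gripper_width: 0.0602
grip_force: 0.0
```

Emit:
apply_moves --pt "0.9 0.04 0 0 60" --pt "0.9 0.04 0 0 60" --pt "0.9 0.04 0 0 60" --pt "0.9 0.04 0 0 60" --pt "0.9 0.04 0 0 60" --pt "0.9 0.04 0 0 60" --pt "0.9 0.04 0 0 60" --pt "0.9 0.04 0 0 60" --pt "0.9 0.04 0 0 60" --pt "0.9 0.04 0 0 60"

```text
clock: 2.6
tool_pos: [0.4465, -0.0632, 0.231]
tcp_rot: [-180.0, -0.0, 75.7]
ft_force: [0.9, 0.0, 0.3]
gripper_width: 0.06
grip_force: 0.0
```

Emit:
apply_moves --pt "0.9 0.04 0 0 60" --pt "0.9 0.04 0 0 60" --pt "0.9 0.04 0 0 60" --pt "0.9 0.04 0 0 60" --pt "0.9 0.04 0 0 60" --pt "0.9 0.04 0 0 60" --pt "0.9 0.04 0 0 60" --pt "0.5 0.04 0 0 60" --pt "0 0 0 0 60" --pt "0 0 0 0 60"

```text
clock: 3.43
tool_pos: [0.5061, 0.1309, 0.2308]
tcp_rot: [-179.9, 0.0, 75.7]
ft_force: [0.4, 0.1, 0.2]
gripper_width: 0.06
grip_force: 0.0
```

Run:
```python
from h import *
a=cap('wrist','w1.png');print(a['camera_matrix'],np.round(a['cam_to_world'],3))
o=get_obs();print(o['clock'],o['tool_pos'],o['tcp_rot'],o['joint_positions'])
```

```text
[[297.31863964   0.         256.7250217 ]
 [  0.         297.31863964 195.77680591]
 [  0.           0.           1.        ]] [[ 0.97   0.236  0.065  0.522]
 [-0.245  0.936  0.252  0.194]
 [-0.001 -0.26   0.966  0.372]
 [ 0.     0.     0.     1.   ]]
3.4833 [0.50604458 0.13032265 0.23083171] [-1.79947323e+02  3.69267083e-02  7.56805009e+01] [ 2.00831717e+00 -3.15432749e+00  1.07775051e+02 -2.13127063e-02
  7.54402114e+01  1.63332020e+01]
```

View pics/w1.png

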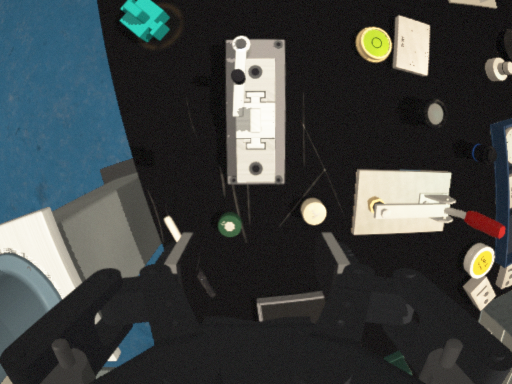

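The wrist view shows the plate upright in the image: corners about (226,40), (284,39), (285,184) and (226,183). The pivot is at (240,44), the knob top at (238,76), and the screw holes at (255,71) and (256,168).

Run:
```python
from h import *
c=dict(np.load('pics/wrist.npz'));im=c['color']
g=lambda u,v,z:at(c,u,v,z,True)
hsv=cv2.cvtColor(im,cv2.COLOR_RGB2HSV)
m=((hsv[...,2]>70)&(hsv[...,1]<60)).astype(np.uint8);mm=m*0;mm[30:192,215:294]=m[30:192,215:294]
cs=max(cv2.findContours(mm,0,2)[0],key=cv2.contourArea)
r=cv2.minAreaRect(np.array([g(*p[0],.008)[:2] for p in cs],np.float32));B=cv2.boxPoints(r);print(r,B)
def dark(u,v,w=7):
    p=255-cv2.cvtColor(im,cv2.COLOR_RGB2GRAY)[v-w:v+w+1,u-w:u+w+1].astype(float);p=np.clip(p-p.max()+70,0,None)
    y,x=np.mgrid[-w:w+1,-w:w+1];return u+(p*x).sum()/p.sum(),v+(p*y).sum()/p.sum()
h1=g(*dark(255,71,6),.038);h2=g(*dark(256,168),.038);k=g(*dark(238,76,5),.07);p=g(240,44,.046)
print('holes',h1,h2,(h1+h2)/2,np.linalg.norm(h1-h2),'knob',k,'piv',p,np.linalg.norm((k-p)[:2]))
d=(h1-h2)[:2];d/=np.linalg.norm(d);print('ydir',d,np.degrees(np.arctan2(d[1],d[0])))
b=((h1+h2)/2)[:2];X=np.array([d[1],-d[0]])
for n,q in(('knob',k),('piv',p)):print(n,(q[:2]-b)@X,(q[:2]-b)@d)
cv2.imwrite('pics/crop2.png',cv2.resize(im[32:192,215:295],None,fx=3.7,fy=3.7,interpolation=cv2.INTER_CUBIC)[:,:,::-1])
```

```text
((0.522370457649231, 0.20471493899822235), (0.18706485629081726, 0.072573222219944), 76.19153594970703) [[0.46480852 0.12254647]
 [0.53528434 0.10522491]
 [0.5799324  0.2868834 ]
 [0.5094566  0.30420497]]
holes [0.53218992 0.24508491 0.038     ] [0.50587677 0.13854679 0.038     ] [0.51903334 0.19181585 0.038     ] 0.10973947713041741 knob [0.51354461 0.23950631 0.07      ] piv [0.5241007  0.27844442 0.046     ] 0.04034361849340576
ydir [0.23977834 0.97082766] 76.12654195595125
knob -0.016763750275394562 0.044983139339994996
piv -0.01585212420208515 0.08531645672207917
```

Emit:
apply_moves --pt "0.6 -0.1 0 -0.07 34" --pt "0.6 -0.1 0 0 34" --pt "0.6 -0.1 0 0 34" --pt "0.6 -0.1 0 0 34" --pt "0.6 -0.1 0.7 0 34" --pt "0.6 -0.08 0.7 0 34" --pt "0 0 0.7 0 34" --pt "0 0 0.7 0 34" --pt "0 0 0.2 0 34" --pt "0 0 0 0 34"

```text
clock: 4.32
tool_pos: [0.5143, 0.2382, 0.1392]
tcp_rot: [-179.8, 0.1, 76.0]
ft_force: [-0.0, -0.2, 0.0]
gripper_width: 0.034
grip_force: 0.0
```

Run:
```python
from h import *
a=cap('wrist');im=a['color']
o=get_obs();print(o['clock'],o['tool_pos'],o['tcp_rot'])
cv2.imwrite('pics/w2.png',im[100:,100:420][:,:,::-1])
```

```text
4.3667 [0.51549483 0.23859611 0.14107451] [-1.79938522e+02  3.95348439e-02  7.60072889e+01]
```

View pics/w2.png

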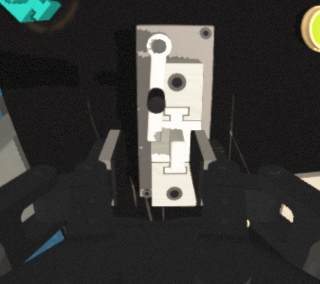

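The knob, at about (157,100) in the crop, is centred between the fingers (tips at about x 113 and 197). Descend.

Emit:
apply_moves --pt "0 0 0.4 0 34" --pt "0 0 0.4 0 34" --pt "0 0 0.4 0 34" --pt "0 0 0.4 0 34" --pt "0 0 0.4 0 34" --pt "0 0 0.4 0 34" --pt "0 0 0.4 0 34" --pt "0 0 0.1 0 20" --pt "0 0 0 0 20" --pt "0 0 0 0 20"

```text
clock: 5.2
tool_pos: [0.5158, 0.2397, 0.0543]
tcp_rot: [180.0, -0.0, 76.1]
ft_force: [0.2, -0.2, 1.5]
gripper_width: 0.0201
grip_force: 0.0
```

Run:
```python
import numpy as np
P=np.array([.525,.2783]);L=.040;psi0=np.radians(76.1)-np.pi
cur=np.array([.515,.239]);yaw=76.
# arc rows: bar dir angle decreases (clockwise)
n=15;st=6.
for i in range(n):
    a=psi0-np.radians(st*(i+1));t=P+L*np.array([np.cos(a),np.sin(a)])
    y=np.radians(yaw);tx=np.array([np.cos(y),np.sin(y)]);ty=np.array([np.sin(y),-np.cos(y)])
    d=(t-cur)/.03;print(np.round([d@tx,d@ty],3));cur=t;yaw-=st
```

```text
[ 0.025 -0.131]
[ 0.007 -0.139]
[ 0.007 -0.139]
[ 0.007 -0.139]
[ 0.007 -0.139]
[ 0.007 -0.139]
[ 0.007 -0.139]
[ 0.007 -0.139]
[ 0.007 -0.139]
[ 0.007 -0.139]
[ 0.007 -0.139]
[ 0.007 -0.139]
[ 0.007 -0.139]
[ 0.007 -0.139]
[ 0.007 -0.139]
```

Emit:
apply_moves --pt "0.02 -0.13 0 1 20" --pt "0.01 -0.14 0 1 20" --pt "0.01 -0.14 0 1 20" --pt "0.01 -0.14 0 1 20" --pt "0.01 -0.14 0 1 20" --pt "0.01 -0.14 0 1 20" --pt "0.01 -0.14 0 1 20" --pt "0.01 -0.14 0 1 20" --pt "0.01 -0.14 0 1 20" --pt "0.01 -0.14 0 1 20"

```text
clock: 6.03
tool_pos: [0.488, 0.2681, 0.0552]
tcp_rot: [179.9, -0.0, 15.8]
ft_force: [-1.0, -2.3, 0.6]
gripper_width: 0.0199
grip_force: 1.1
```

Emit:
apply_moves --pt "0.01 -0.14 0 1 20" --pt "0.01 -0.14 0 1 20" --pt "0.01 -0.14 0 1 20" --pt "0.01 -0.14 0 1 20" --pt "0.01 -0.14 0 0.5 20" --pt "0 0 0 0 20" --pt "0 0 0 0 26" --pt "0 0 -0.1 0 26" --pt "0 0 -0.5 0 26" --pt "0 0 -0.9 0 26"

```text
clock: 6.87
tool_pos: [0.4855, 0.2881, 0.0972]
tcp_rot: [179.8, 0.3, -10.9]
ft_force: [0.1, 0.1, -0.9]
gripper_width: 0.0259
grip_force: 0.0
```

Emit:
apply_moves --pt "0 0 -0.9 0 30" --pt "0 0 -0.9 0 50" --pt "0 0 -0.4 -1 50" --pt "0 0 0 -1 50" --pt "0 0 0 -1 50" --pt "0 0 0 -1 50" --pt "0 0 0 -1 50" --pt "0 0 0 -1 50" --pt "0 0 0 -1 50" --pt "0 0 0 -1 50"

```text
clock: 7.7
tool_pos: [0.4879, 0.289, 0.1659]
tcp_rot: [180.0, -0.1, 37.4]
ft_force: [0.1, 0.2, 0.5]
gripper_width: 0.0498
grip_force: 0.0
```

Emit:
apply_moves --pt "0 0 0 -1 50" --pt "0 0 0 -1 50" --pt "0 0 0 -1 50" --pt "0 0 0 -1 50" --pt "0 0 0 -1 50" --pt "0 0 0 -1 50" --pt "0 0 0 -0.5 50" --pt "-0.9 0.4 0 0 50" --pt "-0.9 0.4 0 0 50" --pt "0 0 0 0 50"

```text
clock: 8.53
tool_pos: [0.4989, 0.2276, 0.1658]
tcp_rot: [179.9, 0.0, 75.9]
ft_force: [0.3, -0.1, 0.6]
gripper_width: 0.0499
grip_force: 0.0
```

Run:
```python
from h import *
a=cap('wrist');im=a['color']
o=get_obs();print(o['clock'],o['tool_pos'],o['tcp_rot'])
cv2.imwrite('pics/w3.png',cv2.resize(im[60:320,120:400],None,fx=2,fy=2)[:,:,::-1])
```

```text
8.5833 [0.49858611 0.22911842 0.16589244] [ 1.79942650e+02 -2.09512496e-02  7.59431628e+01]
```

View pics/w3.png

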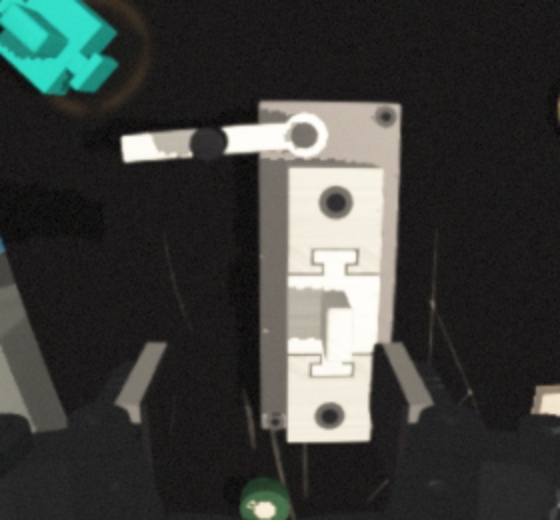

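The keeper now lies about square to the row: pivot (305,135), knob (208,143). The rib top is centred at about (340,334) in the crop, which is pixel (290,227).

Run:
```python
from h import *
c=dict(np.load('pics/wrist.npz'));f=lambda x,y,z:at(c,120+x/2,60+y/2,z,True)
k=f(340,334,.066);h1=f(336,202,.038);h2=f(330,416,.038);print(k,h1,h2,(h1+h2)/2)
d=(h1-h2)[:2];print(np.degrees(np.arctan2(d[1],d[0])),np.linalg.norm(d))
for p in((330,308),(352,308),(352,360),(327,360)):print(f(*p,.066))
y=np.radians(75.94);tx=np.array([np.cos(y),np.sin(y)]);ty=np.array([np.sin(y),-np.cos(y)])
for q in(k,(h1+h2)/2):
  e=(q[:2]-np.array([.4986,.2291]))/.03;print(e@tx,e@ty)
```

```text
[0.51997719 0.19301982 0.066     ] [0.5326564  0.24522167 0.038     ] [0.50647638 0.13833996 0.038     ] [0.51956639 0.19178082 0.038     ]
76.2367324767104 0.11004132031142795
[0.51826812 0.20582183 0.066     ]
[0.52752057 0.20346544 0.066     ]
[0.5226472  0.17949795 0.066     ]
[0.51182622 0.18233737 0.066     ]
-0.9935320123624545 0.9834003578068712
-1.0369213138282847 0.9801507528821772
```

Emit:
apply_moves --pt "-0.5 0.5 0 -0.05 50" --pt "-0.52 0.48 0 0 50" --pt "0 0 0.7 0 50" --pt "0 0 0.7 0 50" --pt "0 0 0.7 0 50" --pt "0 0 0.6 0 50" --pt "0 0 0.5 0 50" --pt "0 0 0 0 50" --pt "0 0 0 0 50" --pt "0 0 0 0 50"

```text
clock: 9.42
tool_pos: [0.5201, 0.1946, 0.0706]
tcp_rot: [179.9, -0.1, 76.4]
ft_force: [0.1, 0.4, -0.4]
gripper_width: 0.0495
grip_force: 0.0
```

Run:
```python
from h import *
a=cap('wrist');im=a['color']
o=get_obs();print(o['clock'],o['tool_pos'],o['tcp_rot'],o['ft_force'])
cv2.imwrite('pics/w4.png',cv2.resize(im[100:340,120:400],None,fx=2,fy=2)[:,:,::-1])
```

```text
9.4667 [0.52029392 0.19459433 0.07088784] [ 1.79854069e+02 -6.58417742e-02  7.64056174e+01] [-0.4386733  -0.05047801  0.19255901]
```

View pics/w4.png

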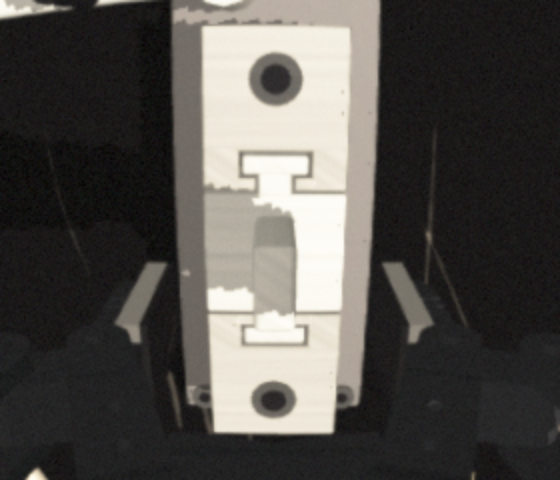

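The rib, at x about 275, is centred between the fingers (166 and 383) and aligned with them. Descend and grip.

Emit:
apply_moves --pt "-0.07 0 0.3 0 50" --pt "0 0 0.3 0 50" --pt "0 0 0.3 0 50" --pt "0 0 0 0 50" --pt "0 0 0 0 8" --pt "0 0 0 0 8" --pt "0 0 0 0 8" --pt "0 0 0 0 8" --pt "0 0 0 0 8" --pt "0 0 0 0 8" --grip_force 60

```text
clock: 10.3
tool_pos: [0.5191, 0.1922, 0.0427]
tcp_rot: [179.9, -0.0, 76.4]
ft_force: [0.3, -1.1, 0.6]
gripper_width: 0.0107
grip_force: 59.3
```

Emit:
apply_moves --pt "0 0 -0.1 0 8" --pt "0 0 -0.1 0 8" --pt "0 0 -0.15 0 8" --pt "0 0 -0.15 0 8" --pt "0 0 -0.15 0 8" --pt "0 0 -0.15 0 8" --pt "0 0 -0.15 0 8" --pt "0 0 -0.15 0 8" --pt "0 0 -0.15 0 8" --pt "0 0 -0.15 0 8"

```text
clock: 11.13
tool_pos: [0.5186, 0.1921, 0.0848]
tcp_rot: [-180.0, -0.0, 76.4]
ft_force: [-0.6, -0.2, -1.5]
gripper_width: 0.0108
grip_force: 59.0
```

Emit:
apply_moves --pt "0 0 -0.2 0 8" --pt "0 0 -0.2 0 8" --pt "0 0 -0.2 0 8" --pt "0 0 -0.2 0 8" --pt "0 0 -0.2 0 8" --pt "0 0 -0.2 0 8" --pt "0 0 0 0 8" --pt "0 0 0 0 8" --pt "0 0 0 0 8" --pt "0 0 0 0 8"

```text
clock: 11.97
tool_pos: [0.5183, 0.192, 0.1198]
tcp_rot: [-179.9, 0.0, 76.4]
ft_force: [-0.2, -0.2, -1.4]
gripper_width: 0.0106
grip_force: 59.0
```

Run:
```python
from h import *
a=cap('wrist','w5f.png');im=a['color'];b=cap('side')['color']
o=get_obs();print(o['clock'],o['tool_pos'],o['tcp_rot'],o['ft_force'],o['gripper_width'])
A=cv2.resize(im[80:380,120:400],(560,600))
B=cv2.resize(b[130:310,180:320],(240,309));C=np.zeros((600,240,3),np.uint8);C[:309]=B
cv2.imwrite('pics/w5.png',np.hstack([A,C])[:,:,::-1])
```

```text
12.0667 [0.51835681 0.19207659 0.11979949] [-1.79949404e+02  1.94436887e-02  7.63785265e+01] [-0.80587452  0.38336412 -2.7012625 ] 0.011112937970070869
```

View pics/w5.png

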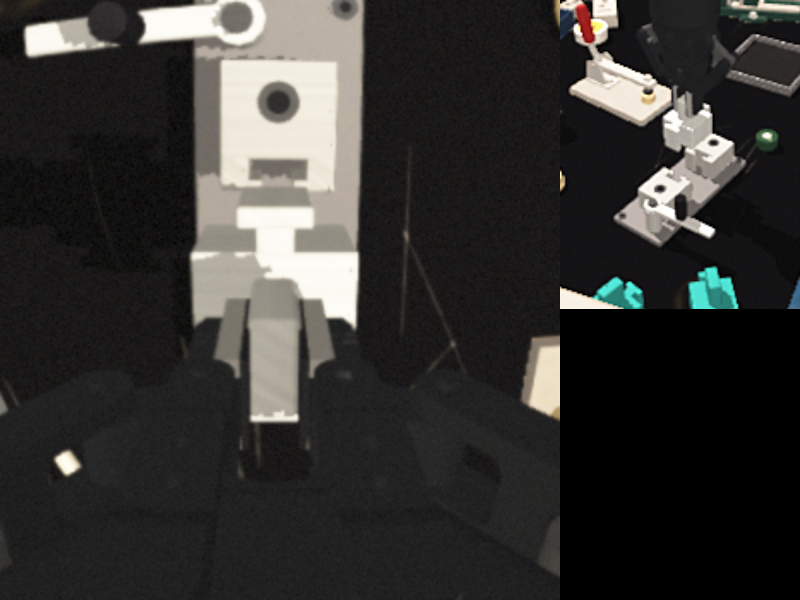

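The middle block is lifted clear and upright, and both end blocks stand in place. Now carry it to the tray.

Emit:
apply_moves --pt "-0.4 0.1 0 0 8" --pt "-0.8 0.18 0 0 8" --pt "-0.8 0.18 0 0 8" --pt "-0.8 0.18 0 0 8" --pt "-0.8 0.18 0 0 8" --pt "-0.8 0.18 0 0 8" --pt "-0.8 0.18 0 0 8" --pt "-0.8 0.18 0 0 8" --pt "-0.8 0.18 0 0 8" --pt "-0.8 0.18 0 0 8"

```text
clock: 12.9
tool_pos: [0.5146, -0.0435, 0.1202]
tcp_rot: [-180.0, 0.0, 76.4]
ft_force: [0.1, -0.5, -2.0]
gripper_width: 0.0107
grip_force: 59.0
```

Emit:
apply_moves --pt "-0.8 0.18 0 0 8" --pt "-0.8 0.18 0 0 8" --pt "-0.8 0.18 0 0 8" --pt "-0.48 0.08 0 0 8" --pt "0 0 0 -0.5 8" --pt "0 0 0 -0.45 8" --pt "0 0 0 0 8" --pt "0 0 0 0 8" --pt "0 0 0 0 8" --pt "0 0 0 0 8"

```text
clock: 13.73
tool_pos: [0.5128, -0.1299, 0.1202]
tcp_rot: [-180.0, 0.0, 82.1]
ft_force: [-0.6, -0.3, -2.0]
gripper_width: 0.0106
grip_force: 59.0
```

Run:
```python
from h import *
a=cap('wrist');im=a['color'];b=cap('side')['color']
o=get_obs();print(o['clock'],o['tool_pos'],o['tcp_rot'],o['ft_force'],o['gripper_width'])
A=cv2.resize(im[80:380,120:400],(560,600))
B=cv2.resize(b[80:260,230:370],(240,309));C=np.zeros((600,240,3),np.uint8);C[:309]=B
cv2.imwrite('pics/w6.png',np.hstack([A,C])[:,:,::-1])
```

```text
13.8333 [ 0.51285352 -0.12983165  0.12029989] [-1.79999735e+02  2.67152172e-03  8.20797743e+01] [-0.24152446 -0.43556292 -1.81530854] 0.011024752103049993
```

View pics/w6.png

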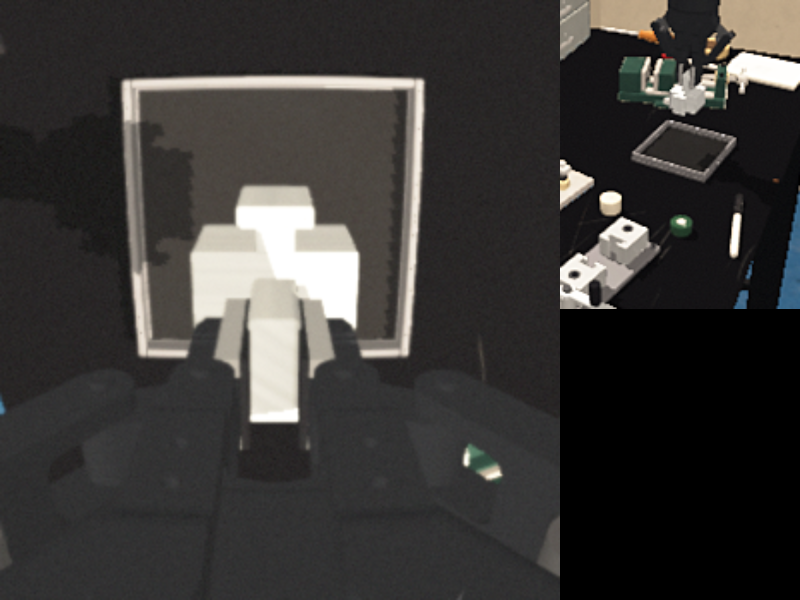

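The block hangs squarely over the tray, whose rim corners are at about (125,80), (424,80), (409,355) and (140,355). Lower it gently.

Emit:
apply_moves --pt "0 0 0.4 0 8" --pt "0 0 0.5 0 8" --pt "0 0 0.5 0 8" --pt "0 0 0.5 0 8" --pt "0 0 0.3 0 8" --pt "0 0 0.2 0 8" --pt "0 0 0.1 0 8" --pt "0 0 0.1 0 8" --pt "0 0 0 0 8" --pt "0 0 0 0 8"

```text
clock: 14.67
tool_pos: [0.5133, -0.1302, 0.0428]
tcp_rot: [179.9, 0.0, 82.1]
ft_force: [0.2, 0.1, -2.1]
gripper_width: 0.0109
grip_force: 58.8
```

Emit:
apply_moves --pt "0 0 0.04 0 8" --pt "0 0 0.04 0 8" --pt "0 0 0.03 0 8" --pt "0 0 0 0 8" --pt "0 0 0 0 8" --pt "0 0 0 0 8" --pt "0 0 0 0 8" --pt "0 0 0 0 8" --pt "0 0 0 0 8" --pt "0 0 0 0 8"

```text
clock: 15.5
tool_pos: [0.5129, -0.13, 0.039]
tcp_rot: [-180.0, -0.0, 82.1]
ft_force: [0.7, 0.2, -1.9]
gripper_width: 0.0106
grip_force: 58.8
```

Not in contact yet, so a little lower.

Emit:
apply_moves --pt "0 0 0.02 0 8" --pt "0 0 0.02 0 8" --pt "0 0 0.02 0 8" --pt "0 0 0 0 8" --pt "0 0 0 0 8" --pt "0 0 0 0 8" --pt "0 0 0 0 8" --pt "0 0 0 0 8" --pt "0 0 0 0 8" --pt "0 0 0 0 8"

```text
clock: 16.33
tool_pos: [0.5131, -0.1301, 0.0386]
tcp_rot: [-180.0, -0.0, 82.1]
ft_force: [-5.2, 2.7, 9.7]
gripper_width: 0.0107
grip_force: 60.7
```

Contact: the force has risen to +9.7 N. Open to 40 mm, which is well clear of the walls, then retreat upward.

Emit:
apply_moves --pt "0 0 -0.01 0 14" --pt "0 0 0 0 16" --pt "0 0 0 0 24" --pt "0 0 0 0 40" --pt "0 0 0 0 40" --pt "0 0 0 0 40" --pt "0 0 -0.2 0 40" --pt "0 0 -0.3 0 40" --pt "0 0 -0.6 0 40" --pt "0 0 -0.9 0 40"

```text
clock: 17.17
tool_pos: [0.5114, -0.1293, 0.0969]
tcp_rot: [-179.8, -0.1, 82.1]
ft_force: [0.7, -0.3, -0.2]
gripper_width: 0.0403
grip_force: 0.0
```

Emit:
apply_moves --pt "0 0 -0.9 0 40" --pt "0 0 -0.9 0 40" --pt "0 0 -0.9 0 40" --pt "-0.5 0 0 0 40" --pt "-0.5 0 0 0 40" --pt "-0.5 0 0 0 40" --pt "0 0 0 0 40" --pt "0 0 0 0 40" --pt "0 0 0 0 40" --pt "0 0 0 0 40"

```text
clock: 18.0
tool_pos: [0.5067, -0.1739, 0.1786]
tcp_rot: [-180.0, -0.0, 82.1]
ft_force: [0.6, -0.2, -0.5]
gripper_width: 0.0397
grip_force: 0.0
```

Run:
```python
from h import *
a=cap('wrist');im=a['color'];b=cap('side')['color']
o=get_obs();print(o['clock'],o['tool_pos'],o['ft_force'],o['gripper_width'])
A=cv2.resize(im[0:300,120:400],(560,600))
B=cv2.resize(b[130:310,180:340],(240,270));C=np.zeros((600,240,3),np.uint8);C[:270]=B
cv2.imwrite('pics/w7.png',np.hstack([A,C])[:,:,::-1])
```

```text
18.1 [ 0.50670699 -0.17389315  0.17848715] [-0.08125247 -0.84112742 -0.90697598] 0.040126799536783796
```

View pics/w7.png

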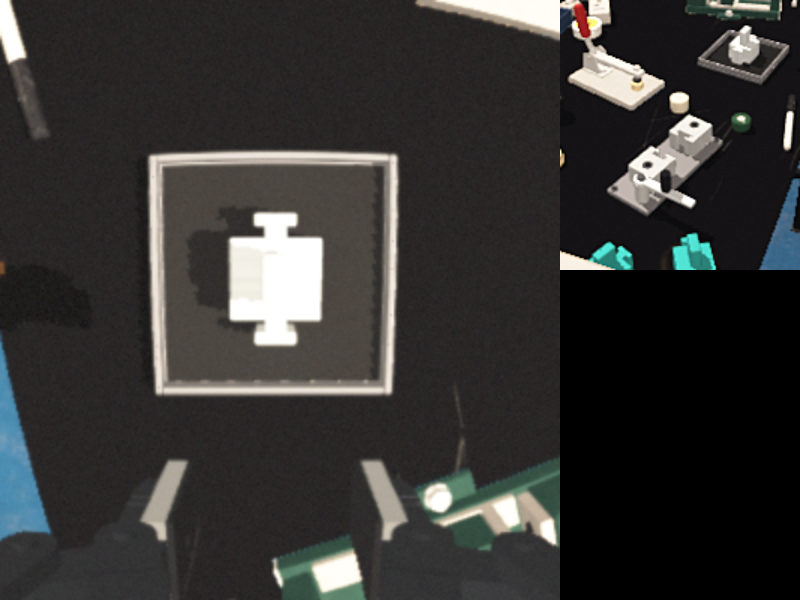

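The block stands upright at (275,280), centred in the tray. The keeper is still swung out and the end blocks are in place, so I hand it in.

```bash
python3 -c "
from workcell import job
print(job.finish_job())"
```

```text
the job is handed in; nothing more can be done
None
```

The job is handed in, though the hand-in gave no verdict: the keeper is swung clear, the middle block stands upright in the centre of the inspection tray, and the last pictures show both end blocks still in place.

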